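Hang the lift-off door on the battery cabinet

TASK

Lift the yellow door out of its stand and hang it on the grey battery cabinet, closed across the opening: bring it in from the front just above the hinge, then lower it so that both knuckles drop fully home on their pins, holding it all the way down rather than letting it drop. Let go and leave the blue spare panel standing where it is.

Things in the scene. Friction and masses are not known exactly. Their poses are not given: they have to be found in the camera images.
- door_tab (a point): Centre of the black lift tab on the loose yellow door: tab 32 wide (x), 12 thick (y), 50 mm high. Below it the steel door, 160 wide, 8 thick, 170 mm high, up to 0.6 kg, balanced under the tab; lower edge 195 mm below this point. x: along the width to the knuckles, y: through the thickness to the cabinet side, z up. It stands in a grey stand (40 mm high, slot 30 mm deep): lift it straight up.
- knuckle (a point): Underside centre of the door's LOWER hinge knuckle, 112 mm along +x and 165 mm below the tab centre; axes as the tab. Each knuckle is an upright steel ring, 34 mm outside, 25 mm bore, 20 mm high; the upper one is 105 mm above the lower. Bring the door in along the pin's +y, raised about 50 mm over its seat (35 to 70 mm): knuckles over both pin tips, the lower one under the upper bracket.
- pin (a point): Foot of the LOWER pin of the fixed grey cabinet, on its bracket, where the lower knuckle rests. Brass pin 28 mm tall, 11 thick, tapered; a like pin and bracket (8 thick, 34 wide) 105 mm above. x: along the front to the hinge side, y: into the cabinet, z up. The hung door has these axes, its tab at (-112, 0, 165) mm, its edge on the sill. Cabinet front at y = 28 mm, its top 125 mm above this point.
- spare_tab (a point): Centre of the black lift tab of the blue spare panel: same size, tab and axes as the yellow door, but without knuckles. It stays upright in its own grey stand, like the door's (120 x 70 x 40 mm); which of the two stands is nearer the robot varies.
Not all that is in view belongs to the job. There is more than one size of the part that bears door_tab; the job needs the middle-sized.

How it is judged:
By the outcome, as a careful person would: the job done as asked, in the order asked, and still so for the second after the job is handed in, with the robot touching nothing.
It also fails if it takes over 42 s, if anything falls off the work surface, if the arm or the gripper's body presses on something with over 40 N, if the wrist force passes 120 N, or if a joint passes its speed limit or range.

ROBOT

A 6-joint arm with a two-finger parallel gripper is mounted at the origin on the work surface. World frame = base frame: x ahead of the robot, y to its left, z up, the work surface at z = 0. Lengths are in mm, angles in degrees, forces in N, time in s.
With the tool pointing down it reaches from about 350 to 850 mm from the base axis. Payload 8.1 kg.
Tool frame: the origin (TCP) lies midway between the tips of the shut fingers; the grasp point (between the pads) lies 19 mm behind it; z points along the fingers, y is the line along which they close (so a half turn about z gives the same grasp; the last joint's range is limited). The gripper opens to 85 mm and grips with 20 to 120 N. Pads are 22 mm wide; open, the fingers measure 114 mm over their backs; the gripper's body (76 mm by 85 mm) begins 54 mm behind the grasp point. The pads swing forward as they close: fully open they stand 13 mm farther back than shut.
Start: joints at [66.956, 7.471, 85.268, -0, 87.261, -4.893], TCP at [186.895, 570.154, 231.292] pointing down, gripper open.
Joint ranges: [-169.43, 169.43], [-51.17, 129.36], [1.28, 143.12], [-76.62, 256.62], [0, 156.53], [-152.29, 152.29]. Speed limits (degrees/s): [136.94, 136.94, 159.86, 180, 180, 180].

INTERFACE

Orientations are given as [roll, pitch, yaw] about the fixed x, y, z axes, in that order (R = Rz(yaw) Ry(pitch) Rx(roll)).
In Python, from bench import r gives the robot as it stands. The module is installed in compiled form; this text tells all that it offers.
- The arm moves only by the tool jog_arm, never from a script. Its argument "rows" is a list of rows, each a list of 2 entries, a list of its own where there are three numbers: the shift along the tool's x, y, z in mm, then the turn, a rotation vector about the tool's x, y, z in rad. A call has 1 to 10 rows; each row is the pose to reach, as a shift and turn from the pose commanded when the call began, along the tool's axes at that moment; what a row does not reach only later rows make up. A row lasts 1/10 s, in which the tool goes at most 50 mm and 8.59 degrees, less where a joint would pass 70% of its speed; a pose out of reach is approached as far as the arm can. A call with a gripper value outside its range is refused whole. "grip" is the finger opening in mm, from 0 to 85.4, set as the call begins (left out, the last holds). The fingers move at their own pace and stop on an object; "force" is the grip in N (left out, the last holds). Time passes only in rows, so rows that repeat a pose let the fingers close. It gives the time, the measured TCP pose, the force, the opening and the grip force at its end, in the units of the state.
- r.sense(): the state, without advancing time (a new reading comes with each control period).
- r.snapshot(name): name is "scene" or "top" or "wrist"; returns (picture, depth): 400x640x3 uint8, blue, green, red; 400x640 float32, mm along the optical axis (not along the pixel's ray), 0 where there is no reading.
- r.camera_params(name): a dict with "fx", "fy", "cx", "cy" (pixels), "pose" (4x4, takes a point from camera to world coordinates); the wrist camera has in their place "tool_from_camera" (4x4, takes a point from camera to tool coordinates, whose origin is the TCP and whose axes are the flange's). Camera axes: x right, y down, z forward; pixel columns grow to the right and rows downward; lengths in mm; the calibration is good to about 2 mm. A picture is of the moment at which its call begins: read the wrist's pose just before it. camera_params takes no time and is no camera call.
- r.hand_in(): hands the job in; it is judged then, once.
The state is a dict: "time": time; "joint_pos": joint angles; "qd": joint speeds; "joint_efforts": joint torques, N m; "tool_pos": TCP position; "tcp_rot": TCP orientation; "ft_force": force on the tool from outside, world axes, zero at the start; "wrist_torque": the same for the moment, N m; "finger_gap": finger opening in mm; "grip_force": force on a finger pad.
Only numpy, scipy, OpenCV 4.12 (cv2) and the standard library are available. Lean on these libraries where they do the work, as an engineer would, in place of code of your own. Each camera call takes 0.05 s, during which the arm holds its last target. There are 200 camera calls.

## Working session

There is one attempt and no reset: what is moved stays moved. The work goes in short steps, Python scripts to look and compute and a tool call to move; the robot and the scene stay as the last step left them, time stands still between calls to the robot, and variables do not carry over. Pictures are saved under pics/ and viewed, at most 10 in all, crops included, and the job is handed in when it is done.

Besides the shell and the picture viewer there is one more tool, called after "Emit:" as name(argument=value, ...), one argument or row to a line, values as JSON. jog_arm: Moves the arm, as the interface text tells. Its arguments: {"type":"object","properties":{"rows":{"type":"array"},"grip":{"type":"number"},"force":{"type":"number"}},"required":["rows"]}

```bash
mkdir -p pics
cat > h.py <<'E'
import numpy as np, cv2
from bench import r
from scipy.spatial.transform import Rotation as Ro
def snap(n,tag):
    p,d=r.snapshot(n); cv2.imwrite(f'pics/{tag}.png',p); np.save(f'pics/{tag}.npy',d); return p,d
def pts(n,d,T=None):
    c=r.camera_params(n); v,u=np.mgrid[:d.shape[0],:d.shape[1]]
    P=np.stack([(u-c['cx'])/c['fx']*d,(v-c['cy'])/c['fy']*d,d],-1)
    T=c['pose'] if T is None else T
    T=np.array(T); W=P@T[:3,:3].T+T[:3,3]; W[d==0]=np.nan; return W
E
python3 - <<'E'
from h import *
s=r.sense();print({k:np.round(v,2) for k,v in s.items()})
for n in('scene','top'):
    snap(n,n+'0'); c=r.camera_params(n);print(n,{k:np.round(v,2).tolist() for k,v in c.items()})
E
```

```text
{'time': np.float64(0.0), 'joint_pos': array([66.96,  7.52, 85.33,  0.  , 87.26, -4.89]), 'qd': array([ 0.01, -0.01, -0.07, -0.01, -0.05, -0.01]), 'joint_efforts': array([-0.000e+00, -5.694e+01, -5.006e+01, -0.000e+00,  1.000e-02,
       -0.000e+00]), 'tool_pos': array([186.66, 569.65, 230.24]), 'tcp_rot': array([-1.7989e+02, -1.0000e-02,  1.6185e+02]), 'ft_force': array([-0.22,  0.36,  0.37]), 'wrist_torque': array([-0.  ,  0.05, -0.02]), 'grip_force': np.float64(0.0), 'finger_gap': np.float64(85.74)}
scene {'fx': 478.69, 'fy': 478.69, 'cx': 325.53, 'cy': 195.64, 'pose': [[0.36, 0.53, -0.76, 1325.88], [0.93, -0.2, 0.3, -400.97], [0.0, -0.82, -0.57, 777.64], [0.0, 0.0, 0.0, 1.0]]}
top {'fx': 383.07, 'fy': 383.07, 'cx': 323.78, 'cy': 202.47, 'pose': [[-0.02, -0.99, 0.13, 379.88], [-1.0, 0.02, 0.0, -49.97], [-0.01, -0.13, -0.99, 978.79], [0.0, 0.0, 0.0, 1.0]]}
```

View pics/scene0.png

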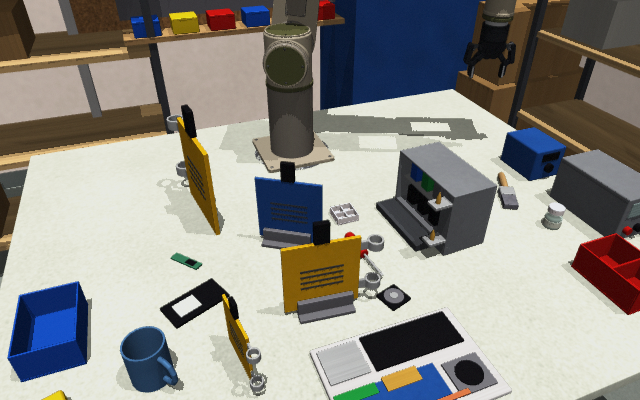

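View pics/top0.png

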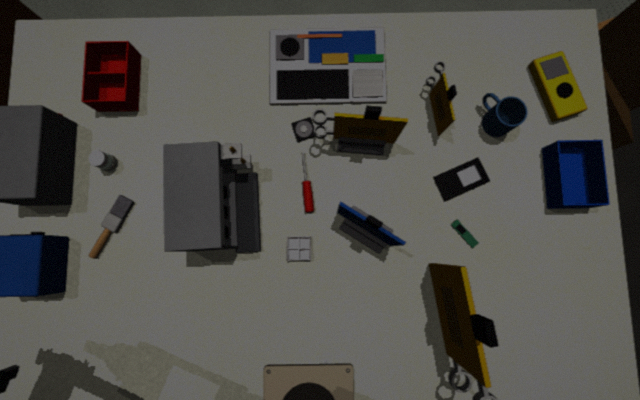

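The scene picture shows three yellow doors, with tabs at about scene (188,120) (large), (321,233) (middle, in a grey stand) and (232,306) (small). The spare panel's blue tab is at (288,172). The cabinet pins are at (437,198) and (433,232). The middle-sized door at (321,233), top view (372,112), fits because it is the only yellow one in a stand. Next I'll confirm this in a crop and measure.

```bash
cat > m.py <<'E'
from h import *
for n in('scene','top'):
    p=cv2.imread(f'pics/{n}0.png'); d=np.load(f'pics/{n}0.npy'); W=pts(n,d)
    hsv=cv2.cvtColor(p,cv2.COLOR_BGR2HSV)
    m=cv2.inRange(hsv,(15,120,40),(35,255,255))
    k,l,st,ce=cv2.connectedComponentsWithStats(m)
    for i in range(1,k):
        if st[i,4]<250: continue
        P=W[l==i]; P=P[~np.isnan(P[:,0])]; P=P[(P[:,2]>20)]
        if len(P)<100: continue
        c=np.median(P,0); q=P[:,:2]-P[:,:2].mean(0); w,v=np.linalg.eigh(q.T@q)
        a=q@v[:,1]
        print(n,ce[i].round(),st[i,:4],'c',c.round(),'len',np.round(np.percentile(a,99)-np.percentile(a,1)),'z',np.percentile(P[:,2],[1,99]).round(),'dir',np.degrees(np.arctan2(v[1,1],v[0,1])).round(1))
W=pts('scene',np.load('pics/scene0.npy'));Wt=pts('top',np.load('pics/top0.npy'))
for u,v in[(321,225),(321,233),(321,240),(288,172),(375,242),(372,281),(437,198),(433,232),(400,150),(440,147),(493,185)]:print('s',u,v,W[v,u].round())
for u,v in[(372,112),(166,145),(218,145),(220,247),(168,247),(235,150),(319,117),(319,129),(373,222)]:print('t',u,v,Wt[v,u].round())
s=cv2.imread('pics/scene0.png')
a=cv2.resize(s[210:320,270:400],None,fx=3,fy=3,interpolation=cv2.INTER_CUBIC)
b=cv2.resize(s[140:250,370:500],None,fx=3,fy=3,interpolation=cv2.INTER_CUBIC)
cv2.imwrite('pics/crop1.png',np.hstack([a,b]))
E
python3 m.py
```

```text
scene [99. 36.] [  0   0 267  70] c [-711. -571.  215.] len 919.0 z [156. 346.] dir 79.8
scene [500.  68.] [456   0  81 123] c [-405. 1229.  186.] len 280.0 z [ 25. 251.] dir 130.6
scene [555.  16.] [541   0  29  36] c [-416. 1409.  209.] len 333.0 z [156. 250.] dir 128.9
scene [573.  97.] [521  32 119 140] c [-226. 1253.  156.] len 674.0 z [ 22. 177.] dir 160.3
scene [626.  54.] [602  45  38  21] c [  28. 1348.  176.] len 251.0 z [173. 180.] dir 126.0
scene [199. 175.] [177 117  43 118] c [ 279. -326.  148.] len 220.0 z [ 23. 237.] dir -170.6
scene [320. 269.] [280 235  81  78] c [ 670. -156.  117.] len 157.0 z [ 26. 180.] dir 84.1
scene [237. 336.] [222 293  31  86] c [ 745. -342.   86.] len 115.0 z [ 21. 126.] dir -170.9
top [561.  88.] [533  51  54  68] c [ 778. -660.   35.] len 165.0 z [30. 40.] dir -160.9
top [467. 290.] [460 267  16  48] c [ 302. -317.  237.] len 88.0 z [232. 241.] dir -171.2
top [483. 364.] [476 341  15  47] c [ 167. -337.  237.] len 81.0 z [234. 240.] dir -171.3
s 321 225 [ 670. -152.  224.]
s 321 233 [ 673. -154.  208.]
s 321 240 [ 672. -153.  189.]
s 288 172 [ 442. -145.  206.]
s 375 242 [669. -35. 146.]
s 372 281 [635. -15.  -2.]
s 437 198 [605. 148. 168.]
s 433 232 [606. 152.  70.]
s 400 150 [121. 336.  -2.]
s 440 147 [418. 273. 175.]
s 493 185 [614. 290. 175.]
t 372 112 [ 660. -148.  225.]
t 166 145 [612. 292. 175.]
t 218 145 [612. 181. 169.]
t 220 247 [391. 171. 175.]
t 168 247 [393. 281. 173.]
t 235 150 [603. 147. 158.]
t 319 117 [732. -37.   1.]
t 319 129 [700. -37.  -2.]
t 373 222 [ 434. -143.  231.]
```

View pics/crop1.png

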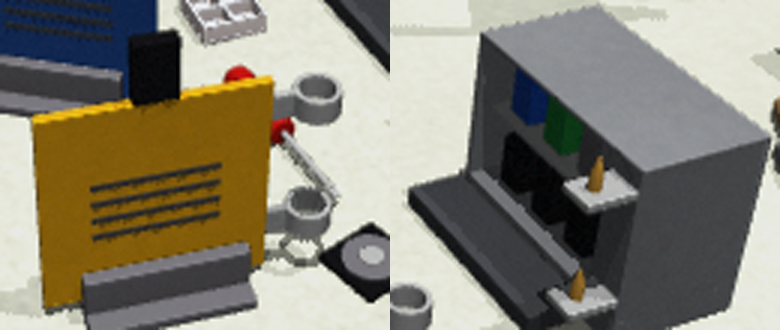

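The crop confirms it. The yellow middle door (157 mm wide, top at z=180, tab 180–230) stands in the stand with its knuckles on the +Y side. Both pins of the cabinet are visible, and its top at z=175 puts the pin foot at z≈50. Next: refine the yaws and compute the first move.

```bash
cat >> h.py <<'E'
def go(tgt,yaw,cur=None):
    s=r.sense(); p,e=(s['tool_pos'],s['tcp_rot']) if cur is None else cur
    A=Ro.from_euler('xyz',e,degrees=True); B=Ro.from_euler('xyz',[180,0,yaw],degrees=True)
    print('t',round(float(s['time']),2),'shift',A.inv().apply(np.array(tgt)-p).round(1),'rot',(A.inv()*B).as_rotvec().round(3))
E
python3 - <<'E'
from h import *
n='top';d=np.load('pics/top0.npy');W=pts(n,d).reshape(-1,3)
T=W[(abs(W[:,2]-175)<6)&(W[:,1]>100)&(W[:,1]<350)&(W[:,0]>350)&(W[:,0]<660)]
print(cv2.minAreaRect(T[:,:2].astype(np.float32)),cv2.boxPoints(cv2.minAreaRect(T[:,:2].astype(np.float32))).round(),np.median(T[:,2]))
n='scene';p=cv2.imread('pics/scene0.png');W=pts(n,np.load('pics/scene0.npy'))
hsv=cv2.cvtColor(p,cv2.COLOR_BGR2HSV);m=cv2.inRange(hsv,(8,90,60),(28,255,255))
for nm,(u0,u1,v0,v1) in dict(up=(430,445,185,208),lo=(425,442,222,245)).items():
    P=W[v0:v1,u0:u1][m[v0:v1,u0:u1]>0];print(nm,len(P),np.nanmedian(P,0).round(1),np.nanpercentile(P[:,2],[2,98]).round())
# tabs: dark pixels
for nm,(u0,u1,v0,v1) in dict(door=(310,332,218,246),spare=(278,298,160,184)).items():
    P=W[v0:v1,u0:u1].reshape(-1,3);P=P[(hsv[v0:v1,u0:u1,2].ravel()<45)&(P[:,2]>180)]
    print(nm,len(P),np.nanmedian(P,0).round(1),np.nanpercentile(P,[3,97],axis=0).round().tolist())
# bracket tops
for zz in (50,155):
    B=W.reshape(-1,3);B=B[(abs(B[:,2]-zz)<4)&(B[:,0]>560)&(B[:,0]<650)&(B[:,1]>120)&(B[:,1]<178)];print('br',zz,len(B),np.percentile(B,[3,50,97],axis=0).round().tolist())
go((666,-153,300),84.1,cur=((186.9,570.15,231.3),(180,0,161.85)))
E
```

```text
((503.52813720703125, 219.78228759765625), (230.38731384277344, 151.69871520996094), 2.3777153491973877) [[385. 291.]
 [392. 139.]
 [622. 149.]
 [615. 300.]] 174.6247788399089
up 46 [606.8 150.2 165.8] [152. 181.]
lo 40 [606.8 150.8  61.3] [45. 75.]
door 379 [ 671.9 -153.1  208.3] [[664.0, -167.0, 183.0], [675.0, -138.0, 230.0]]
spare 279 [ 442.2 -147.6  207.1] [[433.0, -160.0, 182.0], [450.0, -132.0, 229.0]]
br 50 163 [[588.0, 135.0, 46.0], [608.0, 151.0, 49.0], [622.0, 176.0, 51.0]]
br 155 172 [[589.0, 135.0, 152.0], [609.0, 152.0, 154.0], [622.0, 177.0, 157.0]]
t 0.1 shift [-680.5 -537.9  -68.7] rot [ 0.    -0.     1.357]
```

Emit:
jog_arm(
  rows=[
    [[-10,-8,-45],[0,0,0]],
    [[-40,-32,-69],[0,0,0.1]],
    [[-79,-62,-69],[0,0,0.2]],
    [[-118,-93,-69],[0,0,0.3]],
    [[-157,-124,-69],[0,0,0.4]],
    [[-196,-155,-69],[0,0,0.5]],
    [[-235,-186,-69],[0,0,0.6]],
    [[-274,-217,-69],[0,0,0.7]],
    [[-313,-247,-69],[0,0,0.8]],
    [[-340,-269,-69],[0,0,0.9]],
  ],
  grip=85,
)

```text
time: 1.1
tool_pos: [427.2, 205.9, 300.0]
tcp_rot: [-180.0, 0.0, 110.0]
ft_force: [0.0, 1.3, -0.3]
finger_gap: 85.0
grip_force: 0.0
```

```bash
python3 -c "
from h import *
go((666,-153,300),84.1)"
```

```text
t 1.1 shift [-4.189e+02  1.020e+02  2.000e-01] rot [-0.     0.001  0.451]
```

Emit:
jog_arm(
  rows=[
    [[-40,10,0],[0,0,0.08]],
    [[-85,21,0],[0,0,0.16]],
    [[-130,32,0],[0,0,0.24]],
    [[-175,43,0],[0,0,0.32]],
    [[-220,54,0],[0,0,0.4]],
    [[-265,65,0],[0,0,0.45]],
    [[-310,76,0],[0,0,0.45]],
    [[-355,86,0],[0,0,0.45]],
    [[-395,96,0],[0,0,0.45]],
    [[-419,102,0],[0,0,0.45]],
  ],
)

```text
time: 2.1
tool_pos: [667.7, -152.0, 298.7]
tcp_rot: [-179.9, 0.0, 84.4]
ft_force: [0.2, -0.0, -0.8]
finger_gap: 85.1
grip_force: 0.0
```

Run:
```python
from h import *
s=r.sense();c=r.camera_params('wrist')
p,d=snap('wrist','w1')
T=np.eye(4);T[:3,:3]=Ro.from_euler('xyz',s['tcp_rot'],degrees=True).as_matrix();T[:3,3]=s['tool_pos'];T=T@np.array(c['tool_from_camera'])
W=pts('wrist',d,T);np.save('pics/w1W.npy',W)
print(s['tool_pos'].round(1),s['tcp_rot'].round(2),T.round(2).tolist())
P=W.reshape(-1,3)
for lo,hi in((222,236),(172,186)):
    Q=P[(P[:,2]>lo)&(P[:,2]<hi)&(abs(P[:,0]-670)<60)&(abs(P[:,1]+153)<110)]
    if len(Q)>20:print(lo,len(Q),cv2.minAreaRect(Q[:,:2].astype(np.float32)),np.median(Q[:,2]))
```

```text
[ 667.7 -152.   298.7] [-1.7991e+02  1.0000e-02  8.4380e+01] [[1.0, -0.09, -0.03, 675.75], [-0.1, -0.95, -0.28, -79.96], [-0.0, 0.28, -0.96, 440.32], [0.0, 0.0, 0.0, 1.0]]
222 824 ((668.7218627929688, -149.99049377441406), (31.91398811340332, 11.517900466918945), 84.15882110595703) 228.83729745630427
172 1315 ((667.8214111328125, -150.70236206054688), (159.99168395996094, 10.941667556762695), 83.20173645019531) 178.9805069582601
```

View pics/w1.png

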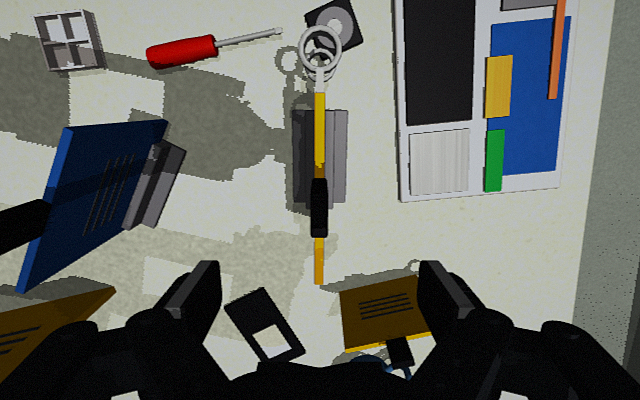

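The wrist picture shows the tab at (319,207), with the door edge upright in the image and the knuckles at (321,45). It is centred and aligned with the fingers. The tab centre is (668.5,-150.5,204) with yaw 84°. Going down to grip.

Emit:
jog_arm(
  rows=[
    [[1,1,30],[0,0,0]],
    [[1.5,0.7,65],[0,0,0]],
    [[1.5,0.7,95],[0,0,0]],
    [[1.5,0.7,110],[0,0,0]],
    [[1.5,0.7,110],[0,0,0]],
  ],
)

```text
time: 2.65
tool_pos: [666.1, -147.0, 186.6]
tcp_rot: [-179.7, -0.1, 84.5]
ft_force: [0.1, 0.3, -0.7]
finger_gap: 85.1
grip_force: 0.0
```

Emit:
jog_arm(
  rows=[
    [[0,0,0],[0,0,0]],
    [[0,0,0],[0,0,0]],
    [[0,0,0],[0,0,0]],
    [[0,0,0],[0,0,0]],
    [[0,0,0],[0,0,0]],
    [[0,0,0],[0,0,0]],
    [[0,0,0],[0,0,0]],
    [[0,0,0],[0,0,0]],
  ],
  grip=0,
  force=80,
)

```text
time: 3.45
tool_pos: [668.4, -147.9, 191.3]
tcp_rot: [179.9, 0.0, 84.5]
ft_force: [-0.6, -0.9, 4.8]
finger_gap: 11.3
grip_force: 79.4
```

Emit:
jog_arm(
  rows=[
    [[0,0,-4],[0,0,0]],
    [[0,0,-12],[0,0,0]],
    [[0,0,-22],[0,0,0]],
    [[0,0,-34],[0,0,0]],
    [[0,0,-48],[0,0,0]],
    [[0,0,-64],[0,0,0]],
    [[0,0,-80],[0,0,0]],
    [[0,0,-94],[0,0,0]],
    [[0,0,-100],[0,0,0]],
    [[0,0,-100],[0,0,0]],
  ],
  force=100,
)

```text
time: 4.45
tool_pos: [668.6, -147.8, 292.2]
tcp_rot: [179.8, 0.0, 84.5]
ft_force: [0.2, -0.6, -6.7]
finger_gap: 10.8
grip_force: 97.6
```

```bash
cat > rel.py <<'E'
from h import *
import sys
tag=sys.argv[1]
s=r.sense();c=r.camera_params('wrist');p,d=snap('wrist',tag)
M=np.array(c['tool_from_camera']);W=pts('wrist',d,M)   # tool frame
hsv=cv2.cvtColor(p,cv2.COLOR_BGR2HSV)
P=W.reshape(-1,3)
y=(cv2.inRange(hsv,(15,120,40),(35,255,255)).ravel()>0)&(abs(P[:,1])<25)&(abs(P[:,2])<60)
Q=P[y];print('door top (tool frame)',len(Q),cv2.minAreaRect(Q[:,:2].astype(np.float32)),np.median(Q[:,2]).round(1), np.percentile(Q,[1,99],axis=0).round(1).tolist())
K=P[(abs(P[:,1])<30)&(P[:,0]>88)&(P[:,0]<140)&(P[:,2]>10)&(P[:,2]<60)]
print('upper knuckle',len(K),np.percentile(K,[2,50,98],axis=0).round(1).tolist() if len(K) else '')
print('t',s['time'],s['tool_pos'].round(1),s['tcp_rot'].round(2),s['ft_force'].round(1),s['wrist_torque'].round(2))
E
python3 rel.py w2
```

```text
door top (tool frame) 2438 ((4.3556976318359375, 8.481810569763184), (145.82838439941406, 23.29364585876465), 0.0563582107424736) 12.4 [[-66.4, -3.0, 10.7], [76.8, 4.5, 14.0]]
upper knuckle 2216 [[89.6, -14.6, 26.2], [104.9, 1.1, 28.0], [121.1, 16.6, 45.4]]
t 4.45 [ 668.6 -147.8  292.2] [1.7985e+02 3.0000e-02 8.4500e+01] [ 0.2 -0.6 -6.7] [-0.05  0.01 -0.  ]
```

View pics/w2.png

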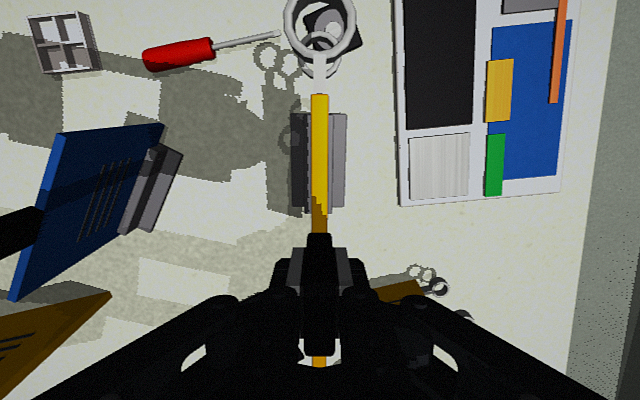

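The door is lifted clear and hangs straight in the pads, with the upper knuckle at (320,27) and the empty stand at (318,160). In the tool frame the lower knuckle's underside is at about (109,1,152). Now I carry it clear of the spare panel and turn it.

Emit:
jog_arm(
  rows=[
    [[8,-4,0],[0,0,0]],
    [[26,-13,0],[0,0,0]],
    [[50,-25,0],[0,0,0]],
    [[76,-38,0],[0,0,0]],
    [[100,-50,0],[0,0,0]],
    [[116,-58,0],[0,0,0.03]],
    [[122,-61,0],[0,0,0.1]],
    [[122,-61,0],[0,0,0.2]],
    [[122,-61,0],[0,0,0.31]],
    [[122,-61,0],[0,0,0.42]],
  ],
)

```text
time: 5.5
tool_pos: [618.0, -19.4, 289.0]
tcp_rot: [-179.9, 0.0, 60.2]
ft_force: [-0.3, 0.1, -5.7]
finger_gap: 11.0
grip_force: 97.6
```

Emit:
jog_arm(
  rows=[
    [[0,0,0],[0,0,0.11]],
    [[0,0,0],[0,0,0.23]],
    [[0,0,0],[0,0,0.35]],
    [[0,0,0],[0,0,0.47]],
    [[0,0,0],[0,0,0.59]],
    [[0,0,0],[0,0,0.71]],
    [[0,0,0],[0,0,0.82]],
    [[0,0,0],[0,0,0.92]],
    [[0,0,0],[0,0,0.99]],
    [[0,0,0],[0,0,1.012]],
  ],
)

```text
time: 6.5
tool_pos: [618.1, -19.7, 289.1]
tcp_rot: [-180.0, 0.1, 2.4]
ft_force: [-0.7, -0.4, -5.3]
finger_gap: 10.5
grip_force: 97.6
```

```bash
python3 -c "
from h import *
s=r.sense();print(s['tool_pos'],s['tcp_rot'],s['ft_force'],s['joint_pos'])
go((496,40,255),2.5)"
```

```text
[618.11819333 -19.70086412 289.07456031] [-1.79970306e+02  1.15375585e-01  2.36706824e+00] [-0.70398482 -0.42114361 -5.28354038] [-6.58122554e+00  9.50607430e+00  7.70513067e+01  1.14084485e-02
  9.35612089e+01  8.10524330e+01]
t 6.5 shift [-119.5  -64.7   34.3] rot [-0.001  0.002 -0.002]
```

Emit:
jog_arm(
  rows=[
    [[-6,-3,0],[0,0,0]],
    [[-20,-11,2],[0,0,0]],
    [[-38,-21,6],[0,0,0]],
    [[-58,-32,12],[0,0,0]],
    [[-78,-43,20],[0,0,0]],
    [[-97,-53,27],[0,0,0]],
    [[-112,-61,32],[0,0,0]],
    [[-119,-65,34],[0,0,0]],
    [[-119,-65,34],[0,0,0]],
    [[-119,-65,34],[0,0,0]],
  ],
)

```text
time: 7.5
tool_pos: [497.7, 39.4, 256.8]
tcp_rot: [180.0, -0.1, 2.5]
ft_force: [-0.5, 0.4, -5.8]
finger_gap: 10.9
grip_force: 97.7
```

```bash
python3 rel.py w3
python3 - <<'E'
from h import *
snap('scene','s3');
a=cv2.imread('pics/s3.png')[100:270,330:520];b=cv2.imread('pics/w3.png')
cv2.imwrite('pics/c3.png',np.vstack([cv2.resize(a,None,fx=2,fy=2)[:300],]) )
cv2.imwrite('pics/v3.png',np.hstack([cv2.resize(a,(400,358)),cv2.resize(b,(400,250)) if 0 else cv2.copyMakeBorder(cv2.resize(b,(400,250)),0,108,0,0,0)]))
E
```

```text
door top (tool frame) 2406 ((5.0727081298828125, -0.12456893920898438), (7.573400020599365, 144.96995544433594), 89.79086303710938) 12.3 [[-66.1, -4.0, 10.7], [77.1, 3.5, 13.8]]
upper knuckle 2218 [[89.6, -15.5, 26.1], [105.1, 0.1, 27.9], [121.4, 15.6, 45.2]]
t 7.5 [497.7  39.4 256.8] [ 1.7998e+02 -7.0000e-02  2.4900e+00] [-0.5  0.4 -5.8] [-0.04  0.01 -0.  ]
```

View pics/v3.png

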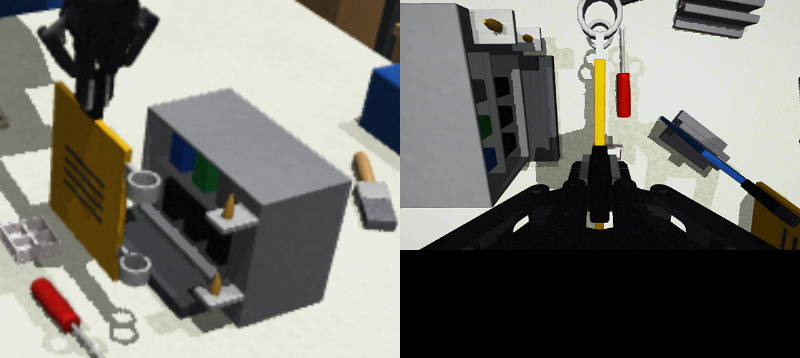

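The held door is vertical in front of the cabinet, with both knuckles intact. In the wrist view the upper pin is at full-resolution (147,40), the lower pin at (205,61) and the ring at (320,24). Next I measure the pin relative to the ring in the tool frame.

Run:
```python
from h import *
from scipy.optimize import least_squares
c=r.camera_params('wrist');p=cv2.imread('pics/w3.png');d=np.load('pics/w3.npy')
W=pts('wrist',d,np.array(c['tool_from_camera']));hsv=cv2.cvtColor(p,cv2.COLOR_BGR2HSV)
P=W.reshape(-1,3)
K=P[(abs(P[:,1])<25)&(P[:,0]>85)&(P[:,0]<140)&(abs(P[:,2]-28)<4)]
# annulus: upper faces between r=12.5 and 17
rr=lambda q:np.clip(np.hypot(K[:,0]-q[0],K[:,1]-q[1])-17,0,None)+np.clip(12.5-np.hypot(K[:,0]-q[0],K[:,1]-q[1]),0,None)*(K[:,0]>q[0]-10)
f=least_squares(rr,[109,0]);print('ring',len(K),f.x.round(1),f.cost.round(1),K.max(0).round(1),K.min(0).round(1))
m=cv2.inRange(hsv,(8,90,40),(28,255,255))
for nm,(u0,u1,v0,v1) in dict(up=(125,175,22,58),lo=(192,222,48,75)).items():
    Q=W[v0:v1,u0:u1][m[v0:v1,u0:u1]>0];print(nm,len(Q),np.nanmedian(Q,0).round(1),np.nanpercentile(Q,[2,98],axis=0).round(1).tolist())
    z=np.nanpercentile(Q[:,2],2)
    print(' tip',np.nanmean(Q[Q[:,2]<z+5],0).round(1))
B=P[(P[:,0]>70)&(P[:,0]<150)&(P[:,1]<-60)&(P[:,1]>-150)]
for lo in range(70,230,4):
    n=((B[:,2]>=lo)&(B[:,2]<lo+4)).sum()
    if n>300:
        q=B[(B[:,2]>=lo)&(B[:,2]<lo+4)];print(lo,n,np.percentile(q,[2,98],axis=0).round(1).tolist())
# lateral: cabinet top orientation in tool frame
T=P[(P[:,2]>75)&(P[:,2]<88)&(P[:,1]<-100)];print('cab top',len(T),np.median(T[:,2]))
for x in range(-60,110,30):
    q=T[abs(T[:,0]-x)<4];print(x,q[:,1].max().round(1) if len(q) else None)
```

```text
ring 1790 [106.6   0. ] 864.5 [119.   16.6  31.9] [ 85.1 -16.5  25. ]
up 449 [ 111.8 -105.5   86.3] [[107.5, -109.9, 74.5], [117.1, -103.0, 101.4]]
 tip [ 112.5 -107.6   76.7]
lo 155 [ 111.5 -105.6  190.7] [[107.1, -110.0, 179.6], [116.9, -102.9, 204.4]]
 tip [ 112.3 -107.3  182. ]
82 2480 [[71.7, -149.7, 82.1], [129.0, -105.7, 85.6]]
86 396 [[75.4, -137.6, 86.1], [128.2, -103.5, 89.9]]
90 307 [[91.1, -137.6, 90.1], [129.1, -103.1, 93.9]]
98 571 [[92.2, -137.5, 98.2], [128.3, -92.9, 102.0]]
102 3171 [[95.8, -136.6, 102.1], [129.1, -91.6, 104.8]]
206 1340 [[95.6, -135.2, 206.5], [128.7, -91.7, 209.5]]
cab top 40337 82.81541988858038
-60 -135.1
-30 -135.2
0 -135.5
30 -135.4
60 -135.4
90 -135.5
```

Emit:
jog_arm(
  rows=[
    [[1,-5,1],[0,0,0]],
    [[3,-16,3],[0,0,0]],
    [[3.4,-30,4],[0,0,0]],
    [[3.4,-45,4],[0,0,0]],
    [[3.4,-60,4],[0,0,0]],
    [[3.4,-75,4],[0,0,0]],
    [[3.4,-89,4],[0,0,0]],
    [[3.4,-100,4],[0,0,0]],
    [[3.4,-107,4],[0,0,0]],
    [[3.4,-107.5,4],[0,0,0]],
  ],
)

```text
time: 8.6
tool_pos: [495.9, 148.0, 252.3]
tcp_rot: [-180.0, 0.0, 2.5]
ft_force: [1.2, -0.2, -4.6]
finger_gap: 10.6
grip_force: 97.7
```

Emit:
jog_arm(
  rows=[
    [[0,0,0],[0,0,0]],
    [[0,0,0],[0,0,0]],
  ],
)

```text
time: 8.8
tool_pos: [496.1, 146.5, 252.3]
tcp_rot: [180.0, 0.0, 2.4]
ft_force: [0.4, -0.5, -5.7]
finger_gap: 11.0
grip_force: 97.7
```

```bash
python3 rel.py w4
python3 - <<'E'
from h import *
snap('scene','s4');a=cv2.imread('pics/s4.png')[120:260,380:510];b=cv2.imread('pics/w4.png')[0:150,240:400]
a=cv2.resize(a,(400,431),interpolation=cv2.INTER_CUBIC);b=cv2.resize(b,(400,375),interpolation=cv2.INTER_CUBIC)
cv2.imwrite('pics/v4.png',np.hstack([a,cv2.copyMakeBorder(b,0,56,0,0,0)]))
E
```

```text
door top (tool frame) 2465 ((4.812202453613281, -0.3310575485229492), (145.5064697265625, 7.816044807434082), 0.21458937227725983) 12.3 [[-66.2, -4.0, 10.9], [77.1, 3.7, 13.8]]
upper knuckle 2225 [[89.5, -15.5, 26.2], [105.2, 0.1, 27.9], [121.3, 15.6, 45.4]]
t 8.8 [496.1 146.5 252.3] [179.98   0.     2.42] [ 0.4 -0.5 -5.7] [0.01 0.04 0.01]
```

View pics/v4.png

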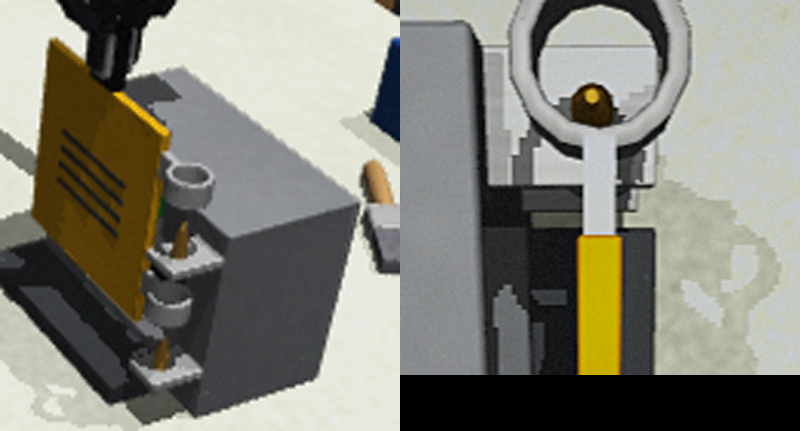

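The left crop shows both knuckles over their pins, with the lower one under the upper bracket. The right crop shows the upper pin tip seen through the bore, at wrist pixel about (317,38). I'll verify its tool-frame position.

Run:
```python
from h import *
c=r.camera_params('wrist');p=cv2.imread('pics/w4.png');d=np.load('pics/w4.npy')
W=pts('wrist',d,np.array(c['tool_from_camera']));hsv=cv2.cvtColor(p,cv2.COLOR_BGR2HSV)
u0,u1,v0,v1=306,328,32,52
m=cv2.inRange(hsv,(8,90,30),(28,255,255))[v0:v1,u0:u1]>0
Q=W[v0:v1,u0:u1][m];Q=Q[Q[:,2]>65];print(len(Q),np.percentile(Q,[2,50,98],axis=0).round(1).tolist(),Q[Q[:,2]<80].mean(0))
P=W.reshape(-1,3);T=P[(P[:,2]>75)&(P[:,2]<86)&(P[:,1]<-15)]
for x in(-60,0,60,100):
    q=T[abs(T[:,0]-x)<5];print(x,q[:,1].max().round(1) if len(q) else None,np.median(q[:,2]).round(1) if len(q) else None)
B=P[(P[:,0]>85)&(P[:,0]<140)&(abs(P[:,1])<24)&(abs(P[:,2]-99)<4)];print('bracket',len(B),np.percentile(B,[1,50,99],axis=0).round(1).tolist())
# ring inner hole in image: fit ellipse centre of bright ring
e=W[0:60,270:370].reshape(-1,3);K=e[(abs(e[:,2]-27.5)<3)&(e[:,0]>95)]
for x in range(96,122,4):
    q=K[abs(K[:,0]-x)<1];print(x,q[:,1].min().round(1),q[:,1].max().round(1),'inner gap',np.diff(np.sort(q[:,1])).max().round(1))
```

```text
223 [[105.7, -6.5, 69.5], [108.6, -1.5, 77.4], [113.8, 2.7, 84.2]] [109.0577656   -1.56487893  74.9456559 ]
-60 -37.8 78.2
0 -28.9 78.2
60 -29.2 78.3
100 -29.4 78.3
bracket 1987 [[92.9, -23.7, 96.7], [113.7, -6.1, 98.3], [126.6, 15.0, 100.1]]
96 -10.2 10.3 inner gap 0.5
100 -13.8 14.0 inner gap 13.0
104 -15.5 15.8 inner gap 21.2
108 -16.4 16.6 inner gap 24.6
112 -16.3 16.4 inner gap 24.4
116 -15.2 15.4 inner gap 20.3Traceback (most recent call last):
  File "<stdin>", line 14, in <module>
    return umr_minimum(a, axis, None, out, keepdims, initial, where)
ValueError: zero-size array to reduction operation minimum which has no identity
```

Ring centre is (109.8,0.1) and the pin is (109.1,-1.3), with 51 mm left to go. A small correction, then a slow descent.

Emit:
jog_arm(
  rows=[
    [[-0.5,-1.3,2],[0,0,0]],
    [[-0.5,-1.3,6],[0,0,0]],
    [[-0.5,-1.3,11],[0,0,0]],
    [[-0.5,-1.3,16],[0,0,0]],
    [[-0.5,-1.3,21],[0,0,0]],
    [[-0.5,-1.3,26],[0,0,0]],
    [[-0.5,-1.3,31],[0,0,0]],
    [[-0.5,-1.3,35],[0,0,0]],
    [[-0.5,-1.3,37],[0,0,0]],
    [[-0.5,-1.3,37],[0,0,0]],
  ],
)

```text
time: 9.9
tool_pos: [495.3, 148.3, 214.9]
tcp_rot: [180.0, 0.0, 2.5]
ft_force: [-0.3, -0.6, -5.8]
finger_gap: 10.6
grip_force: 97.7
```

Emit:
jog_arm(
  rows=[
    [[0,0,1],[0,0,0]],
    [[0,0,3],[0,0,0]],
    [[0,0,5],[0,0,0]],
    [[0,0,7],[0,0,0]],
    [[0,0,9],[0,0,0]],
    [[0,0,10],[0,0,0]],
    [[0,0,10],[0,0,0]],
  ],
)

```text
time: 10.6
tool_pos: [495.3, 148.3, 205.0]
tcp_rot: [180.0, 0.0, 2.5]
ft_force: [-0.5, -0.2, -6.4]
finger_gap: 11.0
grip_force: 97.7
```

About 4 mm is left, so I go 1 mm at a time and watch the force.

Emit:
jog_arm(
  rows=[
    [[0,0,0.5],[0,0,0]],
    [[0,0,1],[0,0,0]],
    [[0,0,1.5],[0,0,0]],
    [[0,0,2],[0,0,0]],
    [[0,0,2],[0,0,0]],
  ],
)

```text
time: 11.1
tool_pos: [495.4, 148.3, 203.2]
tcp_rot: [180.0, 0.0, 2.5]
ft_force: [-0.1, 0.0, -4.9]
finger_gap: 10.9
grip_force: 97.7
```

Emit:
jog_arm(
  rows=[
    [[0,0,0.5],[0,0,0]],
    [[0,0,1],[0,0,0]],
    [[0,0,1],[0,0,0]],
  ],
)

```text
time: 11.4
tool_pos: [495.4, 148.3, 202.2]
tcp_rot: [180.0, 0.0, 2.5]
ft_force: [-0.2, -0.5, -5.3]
finger_gap: 10.7
grip_force: 97.7
```

Emit:
jog_arm(
  rows=[
    [[0,0,0.5],[0,0,0]],
    [[0,0,1],[0,0,0]],
    [[0,0,1],[0,0,0]],
  ],
)

```text
time: 11.7
tool_pos: [495.5, 148.4, 201.3]
tcp_rot: [-180.0, -0.0, 2.5]
ft_force: [0.4, -0.6, -6.6]
finger_gap: 10.9
grip_force: 98.1
```

Emit:
jog_arm(
  rows=[
    [[0,0,0.5],[0,0,0]],
    [[0,0,1],[0,0,0]],
    [[0,0,1],[0,0,0]],
  ],
)

```text
time: 12.0
tool_pos: [495.6, 148.4, 201.3]
tcp_rot: [-180.0, -0.0, 2.5]
ft_force: [-5.4, 0.2, 4.2]
finger_gap: 11.0
grip_force: 99.1
```

Emit:
jog_arm(
  rows=[
    [[0,0,0.5],[0,0,0]],
    [[0,0,0.5],[0,0,0]],
    [[0,0,0.5],[0,0,0]],
  ],
)

```text
time: 12.3
tool_pos: [495.6, 148.5, 201.3]
tcp_rot: [-180.0, -0.1, 2.5]
ft_force: [-6.4, -1.7, 6.6]
finger_gap: 10.7
grip_force: 99.6
```

Contact came after exactly 51 mm of travel, and the wrist load turned to +6 N. I'll check seating by picture before releasing.

```bash
python3 rel.py w5
python3 - <<'E'
from h import *
snap('scene','s5');a=cv2.imread('pics/s5.png')[120:260,380:510];b=cv2.imread('pics/w5.png')[0:150,240:400]
a=cv2.resize(a,(400,431),interpolation=cv2.INTER_CUBIC);b=cv2.resize(b,(400,375),interpolation=cv2.INTER_CUBIC)
cv2.imwrite('pics/v5.png',np.hstack([a,cv2.copyMakeBorder(b,0,56,0,0,0)]))
E
```

```text
door top (tool frame) 2897 ((25.74291229248047, 0.43548154830932617), (9.854278564453125, 187.20639038085938), 89.619873046875) 12.5 [[-65.6, -4.0, 10.9], [112.7, 3.9, 34.4]]
upper knuckle 6850 [[90.0, -29.2, 24.0], [106.5, -7.9, 43.7], [121.6, 15.7, 49.3]]
t 12.3 [495.6 148.5 201.3] [-1.7999e+02 -5.0000e-02  2.4600e+00] [-6.4 -1.7  6.6] [-0.26  1.07  0.01]
```

View pics/v5.png

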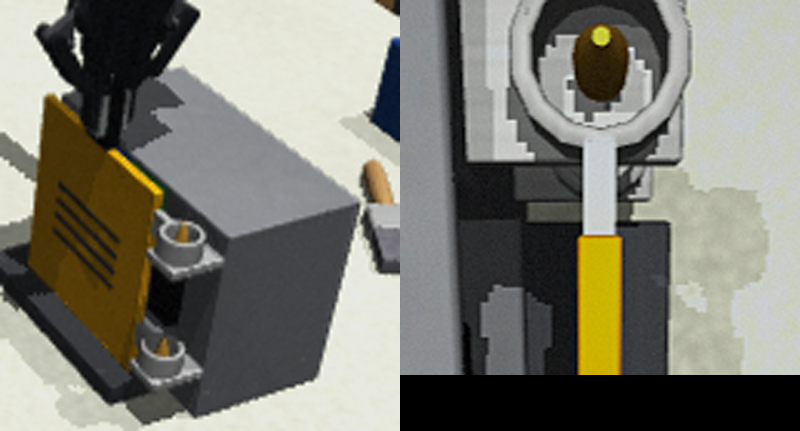

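Both rings sit on their brackets, with the pins standing up centred in the bores (left crop, (183,240) and (163,358)). I ease the pressure slightly, open and withdraw straight up.

Emit:
jog_arm(
  rows=[
    [[0,0,-0.6],[0,0,0]],
    [[0,0,-0.8],[0,0,0]],
    [[0,0,-0.8],[0,0,0]],
  ],
)

```text
time: 12.7
tool_pos: [495.6, 148.4, 201.2]
tcp_rot: [-180.0, -0.0, 2.5]
ft_force: [-5.5, -0.2, 5.2]
finger_gap: 10.5
grip_force: 99.1
```

Emit:
jog_arm(
  rows=[
    [[0,0,0],[0,0,0]],
    [[0,0,0],[0,0,0]],
    [[0,0,0],[0,0,0]],
    [[0,0,0],[0,0,0]],
    [[0,0,0],[0,0,0]],
    [[0,0,0],[0,0,0]],
    [[0,0,0],[0,0,0]],
    [[0,0,0],[0,0,0]],
  ],
  grip=60,
)

```text
time: 13.5
tool_pos: [495.5, 148.4, 200.6]
tcp_rot: [-180.0, -0.0, 2.5]
ft_force: [-0.1, 0.1, 0.1]
finger_gap: 60.0
grip_force: 0.0
```

Emit:
jog_arm(
  rows=[
    [[0,0,-5],[0,0,0]],
    [[0,0,-15],[0,0,0]],
    [[0,0,-30],[0,0,0]],
    [[0,0,-50],[0,0,0]],
    [[0,0,-75],[0,0,0]],
    [[0,0,-100],[0,0,0]],
    [[0,0,-120],[0,0,0]],
    [[0,0,-130],[0,0,0]],
    [[0,0,-130],[0,0,0]],
    [[0,0,-130],[0,0,0]],
  ],
)

```text
time: 14.5
tool_pos: [495.4, 148.3, 330.2]
tcp_rot: [180.0, 0.0, 2.4]
ft_force: [-0.2, -0.6, -1.4]
finger_gap: 59.8
grip_force: 0.0
```

Run:
```python
from h import *
snap('scene','s6');p=cv2.imread('pics/s6.png');W=pts('scene',np.load('pics/s6.npy'))
hsv=cv2.cvtColor(p,cv2.COLOR_BGR2HSV);P=W.reshape(-1,3)
y=(cv2.inRange(hsv,(15,120,40),(35,255,255)).ravel()>0)&(P[:,0]>380)&(P[:,0]<600)&(P[:,1]>80)&(P[:,1]<230)
Q=P[y];f=np.polyfit(Q[:,0],Q[:,1],1);print('door yaw',np.degrees(np.arctan(f[0])),'z',np.percentile(Q[:,2],[1,99]),np.median(Q,0))
print(r.sense()['time'])
cv2.imwrite('pics/v6.png',p)
```

```text
door yaw 2.4439541357321026 z [ 20.82189616 189.61102003] [504.02382368 144.45585064 113.84336734]
14.55
```

View pics/v6.png

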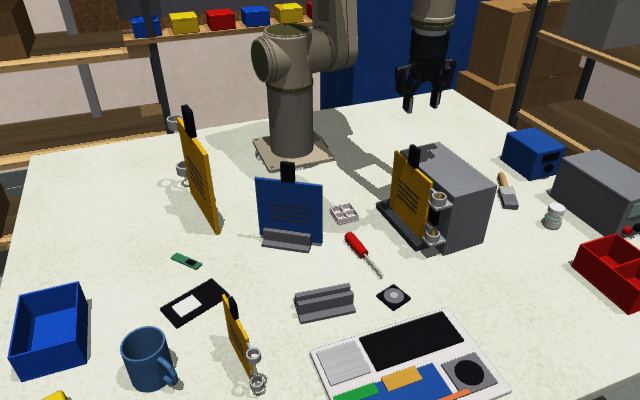

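The door hangs closed on the cabinet at (410,195): yaw 2.4° and top at z=190, as expected. The spare panel still stands at (290,210), and the gripper is clear.

```bash
python3 -c "
from bench import r
print(r.hand_in())"
```

```text
the job is handed in; nothing more can be done
None
```

The yellow door hangs closed on the cabinet with both knuckles fully down on their pins, the blue spare panel still stands in its stand, the gripper is clear, and I handed the job in at about 14.6 s of the 42 s allowed.

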